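# Stack the spacer and the clamp cap on a weld fixture

### The arm

A 6-joint arm with a two-finger parallel gripper is mounted at the origin on the work surface. World frame = base frame: x ahead of the robot, y to its left, z up, the work surface at z = 0. Lengths are in m, angles in rad, forces in N, time in s.
With the tool pointing down it reaches from about 0.275 to 0.875 m from the base axis. Payload 12.5 kg.
Tool frame: the origin (TCP) lies midway between the tips of the shut fingers; the grasp point (between the pads) lies 19 mm behind it; x points along the fingers, y is the direction in which the jaws open and shut, and the axes are right-handed (so a half turn about x gives the same grasp; the last joint's range is limited). The gripper opens to 85 mm and grips with 20 to 120 N. Pads are 22 mm wide; open, the fingers measure 114 mm over their backs; the gripper's body (76 mm by 85 mm) begins 54 mm behind the grasp point. The pads swing forward as they close: fully open they stand 13 mm farther back than shut.
Start: joints at [-1.384, 0.351, 1.652, -0, 1.139, -0.085], TCP at [0.148, -0.53, 0.231] pointing down, gripper open.
Joint ranges: [-2.75, 2.75], [-0.79, 2.1], [0.01, 2.65], [-1.57, 4.71], [0.07, 3.14], [-2.87, 2.87]. Speed limits (rad/s): [2.22, 2.22, 2.79, 3.14, 3.14, 3.14].

### API

Orientations are given as a unit quaternion [x, y, z, w].
In Python, from cell import r, imaging, sign_off gives the robot as it stands. The module is installed in compiled form; this text tells all that it offers.
- The arm moves only by the shell command python3 -m handwheel 'ROWS' [FORCE]. ROWS is JSON, a list that holds one entry, the list of rows, each a list of 5 numbers: the opening in per cent of the stroke, from 0 (shut) to 100 (fully open), then the shift along the tool's x, y, z in m, then the turn about the tool's x in degrees. A call has exactly 5 rows; each row shifts and turns the commanded pose from where the row before left it, along the tool's axes as they then stand; what a row does not reach is not made up. A row lasts 1/8 s, in which the tool goes at most 62.5 mm and 10.7 degrees, less where a joint would pass 70% of its speed; a pose out of reach is approached as far as the arm can. A call is refused whole if a number of a shift passes 0.0625 or a number of a turn 10.7, either way. A call with a gripper value outside its range is refused whole. The fingers move at their own pace and stop on an object; FORCE is the grip in N (left out, the last holds). Time passes only in rows, so rows that do not move let the fingers close, or fill a call up. It gives the time, the measured TCP pose, the force and the opening at its end, in the units of the state.
- r.observe(): the state, without advancing time (a new reading comes with each control period).
- imaging.capture(name): name is "scene" or "top"; returns a dict with "frame" (420x560x3 uint8, red, green, blue), "K" (3x3 intrinsics, pixels), "k1" (the pictures are not rectified: a ray, as slopes to the right and down, at radius r is drawn at 1 + k1 r^2 times it, then the intrinsics apply), "extrinsics" (4x4, takes a point from camera to world coordinates). Camera axes: x right, y up, looking along -z (the intrinsics and any distortion apply to the point x, -y, -z); pixel columns grow to the right and rows downward; lengths in m; the calibration is good to about 2 mm. A picture is of the moment at which its call begins. There is no depth.
- sign_off(): hands the job in, once; it reports no verdict.
The state is a dict: "time": time; "joint_pos": joint angles; "joint_vel": joint speeds; "joint_efforts": joint torques, N m; "tcp_pos": TCP position; "eef_rot": TCP orientation; "force": force on the tool from outside, world axes, zero at the start; "wrist_torque": the same for the moment, N m; "grip_width": finger opening in m.
Only numpy, scipy, OpenCV 4.12 (cv2) and the standard library are available. Lean on these libraries where they do the work, as an engineer would, in place of code of your own. Each camera call takes 0.05 s, during which the arm holds its last target. There are 200 camera calls.

### The job

Get the filter stack on the fixture ready for laser welding: put the copper spacer ring over the post so that it lies flat on the raised filter support, let go of it, and then put the blue clamp cap, knob up, over the post so that it sits flat on the spacer. Use the copper ring and the blue cap, not the black ring or the yellow cap, and finish with both released and standing still.

Things in the scene. Friction and masses are not known exactly. Their poses are not given: they have to be found in the camera images.
- seat (a point): Top centre of the weld fixture's round aluminium filter support, at the foot of the post, 35 mm above the table. Fixture, bolted down: dark steel plate 120 x 120 x 20 mm; on its middle the support, a disc 50 mm across, 15 mm high; from it an upright steel post, diameter 12 mm, rises 45 mm (last 5 mm tapered to 6 mm). z up; x, y along the plate's sides.
- spacer_mid (a point): Centre, half-way up, of the copper-coloured spacer ring: outer diameter 54 mm, through hole 34 mm, 30 mm high, about 0.3 kg. It lies flat on the table at first (this point 15 mm up); z is the hole's axis, up. A black plastic ring of the same size lies elsewhere and is not wanted.
- cap_mid (a point): On the axis, half-way up, of the blue clamp cap (56 mm high, 0.12 kg): lower part diameter 54, height 24 mm, with a blind hole diameter 34, depth 18 mm in its underside; on it a plain round knob diameter 26, height 32 mm, to hold it by. This point is 28 mm above the underside, 4 mm above the knob's foot; z up. Starts on the table, knob up. A yellow cap of the same shape is not wanted.

How it is judged:
By the outcome, as a careful person would: the job done as asked, in the order asked, and still so for the second after the job is handed in, with the robot touching nothing.
It also fails if it takes over 59 s, if anything falls off the work surface, if the arm or the gripper's body presses on something with over 40 N, if the wrist force passes 120 N, or if a joint passes its speed limit or range.

## Working session

There is one attempt and no reset: what is moved stays moved. The work goes in short steps, Python scripts to look and compute and a shell command to move; the robot and the scene stay as the last step left them, time stands still between calls to the robot, and variables do not carry over. Pictures are saved under pics/ and viewed, about 8 in all and at most 12, crops included, and the job is handed in when it is done.

```bash
mkdir -p pics
cat > h.py <<'E'
import numpy as np, cv2
from cell import r, imaging, sign_off
def snap(cam,name):
    d=imaging.capture(cam); cv2.imwrite(f'pics/{name}.png',d['frame'][:,:,::-1]); np.savez(f'pics/{name}.npz',**d); return d
def ray(d,u,v):
    K=np.array(d['K']);k=float(d['k1']);T=np.array(d['extrinsics'])
    p=cv2.undistortPoints(np.array([[[u,v]]],float),K,np.array([k,0,0,0.]))[0,0]
    return T[:3,3],T[:3,:3]@np.array([p[0],-p[1],-1])
def at(d,u,v,z):
    o,w=ray(d,u,v); return o+w*(z-o[2])/w[2]
def pix(d,P):
    T=np.array(d['extrinsics']);c=T[:3,:3].T@(np.array(P)-T[:3,3]);x=c[0]/-c[2];y=-c[1]/-c[2]
    f=1+float(d['k1'])*(x*x+y*y);K=np.array(d['K']);return K[0,0]*x*f+K[0,2],K[1,1]*y*f+K[1,2]
def st():
    s=r.observe(); print({k:np.round(s[k],4).tolist() for k in('time','tcp_pos','eef_rot','force','grip_width','joint_pos')})
E
python3 - <<'E'
from h import *
st()
for c in('top','scene'):
    d=snap(c,c+'0');print(c,d['K'],d['k1'],np.round(d['extrinsics'],3).tolist())
E
```

```text
{'time': 0.0, 'tcp_pos': [0.1476, -0.5295, 0.2308], 'eef_rot': [-0.7006, -0.0962, 0.7006, -0.0954], 'force': [-0.303, -0.3553, -0.146], 'grip_width': 0.0853, 'joint_pos': [-1.3836, 0.3512, 1.6524, 0.0, 1.1391, -0.0846]}
top [[399.25215755   0.         281.01179448]
 [  0.         399.25215755 214.91371872]
 [  0.           0.           1.        ]] -0.11639332690754722 [[-0.004, 0.997, -0.08, 0.43], [-1.0, -0.004, 0.004, -0.006], [0.004, 0.08, 0.997, 0.98], [0.0, 0.0, 0.0, 1.0]]
scene [[385.67377936   0.         288.063277  ]
 [  0.         385.67377936 215.15022598]
 [  0.           0.           1.        ]] -0.01930217863010652 [[-0.601, -0.578, 0.552, 0.933], [0.799, -0.418, 0.432, 0.327], [-0.019, 0.7, 0.714, 0.6], [0.0, 0.0, 0.0, 1.0]]
```

View pics/top0.png

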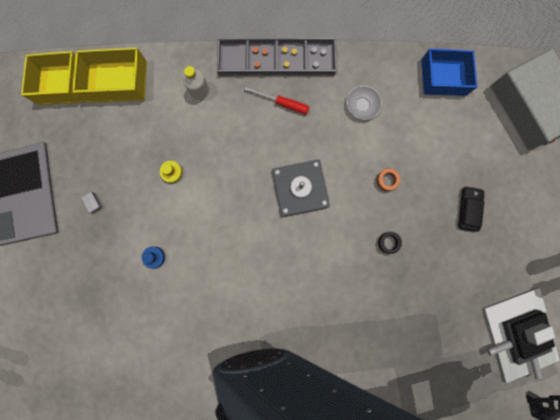

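View pics/scene0.png

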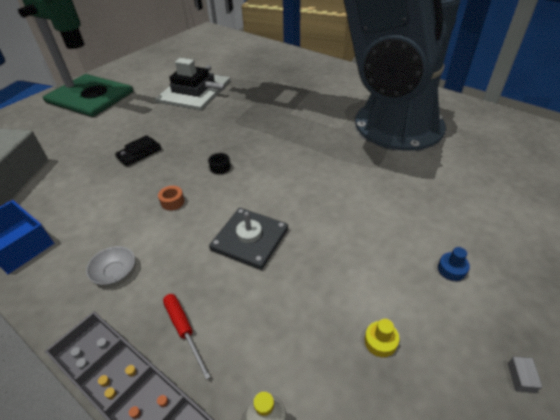

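Top view: copper ring at (388,180), black ring (389,243), blue cap (152,257), yellow cap (170,172), fixture support (301,187). The scene view shows the same layout, with the ring at (172,197), the cap at (455,264) and the fixture at (249,235). Next I'll measure positions with both cameras.

```bash
cat >> h.py <<'E'
from scipy.optimize import least_squares
from scipy.spatial.transform import Rotation as R
def disc(rad,z): a=np.linspace(0,2*np.pi,60); return np.c_[rad*np.cos(a),rad*np.sin(a),0*a+z]
RING=[disc(.027,0),disc(.027,.03)]
CAP=[disc(.027,0),disc(.027,.024)],[disc(.013,.024),disc(.013,.056)]
def mask(d,col):
    h=cv2.cvtColor(d['frame'],cv2.COLOR_RGB2HSV)
    lo,hi=((3,110,60),(17,255,255)) if col=='cu' else ((100,120,30),(122,255,255))
    return cv2.inRange(h,lo,hi)
def blob(d,col,u,v):
    n,l,s,c=cv2.connectedComponentsWithStats(mask(d,col)); 
    i=min((i for i in range(1,n) if s[i,4]>40),key=lambda i:np.hypot(*(c[i]-(u,v))))
    b=(l==i).astype(np.uint8); h=cv2.findContours(b,0,2)[0]; m=cv2.moments(max(h,key=cv2.contourArea))
    return np.array([m['m10']/m['m00'],m['m01']/m['m00']]),s[i,:4]
def pred(d,parts,x,y,z0):
    im=np.zeros((420*4,560*4),np.uint8)
    for p in parts:
        q=np.array([pix(d,P+[x,y,z0]) for P in np.vstack(p)])*4+1.5
        cv2.fillConvexPoly(im,cv2.convexHull(q.astype(np.int32)),1)
    m=cv2.moments(im,True); return (np.array([m['m10'],m['m01']])/m['m00']-1.5)/4
def locate(d,parts,c,z0=0.):
    p=at(d,c[0],c[1],z0+.015)[:2]
    for _ in range(4):
        e=c-pred(d,parts,*p,z0); q=pix(d,[*p,z0+.015]); p=at(d,q[0]+e[0],q[1]+e[1],z0+.015)[:2]
    return p
E
python3 - <<'E'
from h import *
print(R.from_quat(r.observe()['eef_rot']).as_matrix().round(3).tolist())
D={c:dict(np.load(f'pics/{c}0.npz')) for c in('top','scene')}
for n,col,parts,g in(('ring','cu',[RING],{'top':(388,180),'scene':(172,197)}),('cap','blue',CAP,{'top':(152,257),'scene':(455,264)})):
    for c in D:
        b,s=blob(D[c],col,*g[c]); print(n,c,b.round(1),s,locate(D[c],parts,b).round(4))
import sys
for c,g in(('top',(301,187)),('scene',(249,235))):
    d=D[c]
    print('fix',c,at(d,*g,.035).round(4))
    x,y=g; f=d['frame'][y-40:y+40,x-45:x+45,::-1]
    cv2.imwrite(f'pics/f{c}.png',cv2.resize(f,None,fx=6,fy=6,interpolation=2))
a=cv2.imread('pics/ftop.png');b=cv2.imread('pics/fscene.png')
cv2.imwrite('pics/fix.png',cv2.resize(np.hstack([a,b]),(900*8//9,0) if 0 else (800,356)))
E
```

```text
[[-0.0, 0.268, -0.963], [0.001, -0.963, -0.268], [-1.0, -0.001, -0.0]]
ring top [388.  179.5] [377 169  23  22] [ 0.5933 -0.2739]
ring scene [170.9 197.4] [158 186  26  24] [ 0.5904 -0.2739]
cap top [152.6 257. ] [142 247  22  21] [0.4051 0.3038]
cap scene [454.  264.4] [439 248  30  32] [0.4035 0.3035]
fix top [ 0.5722 -0.0577  0.035 ]
fix scene [ 0.5847 -0.044   0.035 ]
```

View pics/ftop.png

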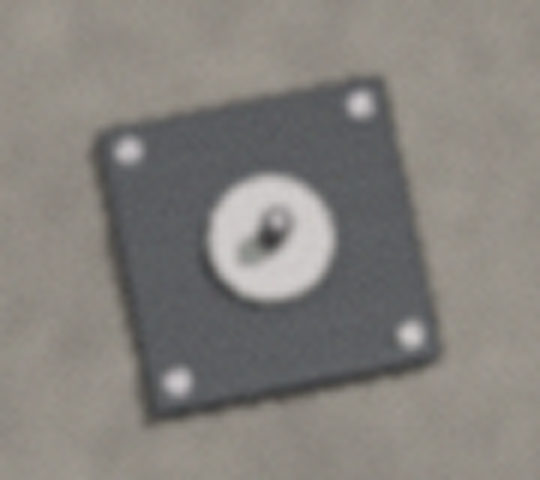

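View pics/fscene.png

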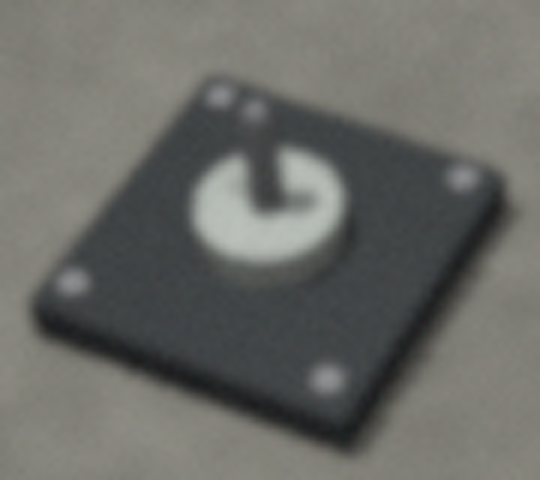

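Fixture crops: in the top view the support disc centre is at about (300.7,186.1). In the scene view it is at about (248.4,228.8) with the post tip at (246.1,212.9). The bolts give a cross-check.

Run:
```python
from h import *
for c,o,bo,dc,pt in(('top',(256,147),[(128,151),(361,104),(411,334),(178,382)],(271,238),(278,218)),('scene',(204,195),[(219,96),(462,178),(327,380),(72,282)],(269,205),(255,110))):
    d=dict(np.load(f'pics/{c}0.npz')); f=lambda p,z:at(d,o[0]+(p[0]+.5)/6-.5,o[1]+(p[1]+.5)/6-.5,z)[:2].round(4)
    B=np.array([f(b,.021) for b in bo]); print(c,'bolts',B.mean(0),'disc',f(dc,.035),'post',f(pt,.08))
```

```text
top bolts [ 0.574475 -0.05725 ] disc [ 0.574  -0.0571] post [ 0.5748 -0.0574]
scene bolts [ 0.572  -0.0577] disc [ 0.5728 -0.0559] post [ 0.5732 -0.056 ]
```

```bash
cat >> h.py <<'E'
def go(x,y,z):
    s=r.observe(); st(); M=R.from_quat(s['eef_rot']).as_matrix(); print('tool delta mm',(M.T@(np.array([x,y,z])-s['tcp_pos'])*1000).round(1))
E
python3 -m handwheel '[[[100,0,-0.0155,-0.06,0],[100,0,-0.0155,-0.06,0],[100,0,-0.0155,-0.06,0],[100,0,-0.0155,-0.06,0],[100,0,-0.0155,-0.06,0]]]' 40
python3 -m handwheel '[[[100,0.01,-0.0155,-0.06,0],[100,0.01,-0.0155,-0.06,0],[100,0.03,-0.0155,-0.05,0],[100,0.05,0,0,0],[100,0,0,0,0]]]'
python3 -c "
from h import *
go(.592,-.274,0.0)"
```

```text
time: 0.72
tcp_pos: [0.4174, -0.3732, 0.2312]
eef_rot: [-0.701, -0.096, 0.701, -0.096]
force: [0.3, -0.8, -0.1]
grip_width: 0.0855
time: 1.35
tcp_pos: [0.5649, -0.283, 0.1278]
eef_rot: [-0.698, -0.098, 0.703, -0.094]
force: [0.6, 0.3, 0.4]
grip_width: 0.0854
{'time': 1.35, 'tcp_pos': [0.5649, -0.283, 0.1278], 'eef_rot': [-0.6984, -0.0977, 0.7027, -0.0944], 'force': [0.6296, 0.2624, 0.4146], 'grip_width': 0.0854, 'joint_pos': [-0.538, 0.614, 1.509, -0.0001, 1.0262, 0.7603]}
tool delta mm [127.6  -0.6 -29.2]
```

```bash
python3 -m handwheel '[[[100,0,0,-0.028,0],[100,0.04,0,0,0],[100,0.02,0,0,0],[100,0,0,0,0],[100,0,0,0,0]]]'
python3 - <<'E'
from h import *
go(.592,-.274,0.0)
d=snap('scene','s1'); e=snap('top','t1')
q=[int(v) for v in pix(d,(.592,-.274,.03))]; f=d['frame'][max(q[1]-70,0):q[1]+50,max(q[0]-80,0):q[0]+80,::-1]
w=[int(v) for v in pix(e,(.592,-.274,.03))]; g=e['frame'][w[1]-60:w[1]+60,w[0]-80:w[0]+80,::-1]
cv2.imwrite('pics/p1.png',cv2.resize(np.hstack([f,g]),None,fx=2.5,fy=2.5,interpolation=2)); print(q,w)
E
```

```text
time: 1.98
tcp_pos: [0.5941, -0.2776, 0.0731]
eef_rot: [0.701, 0.095, -0.7, 0.096]
force: [-0.5, -0.8, 0.6]
grip_width: 0.0853
{'time': 1.975, 'tcp_pos': [0.5941, -0.2776, 0.0731], 'eef_rot': [0.7012, 0.0952, -0.7001, 0.096], 'force': [-0.5178, -0.8227, 0.6347], 'grip_width': 0.0853, 'joint_pos': [-0.5081, 0.7189, 1.4717, -0.0, 0.9491, 0.7914]}
tool delta mm [73.1 -4.2  1.2]
[168, 192] [389, 179]
```

View pics/p1.png

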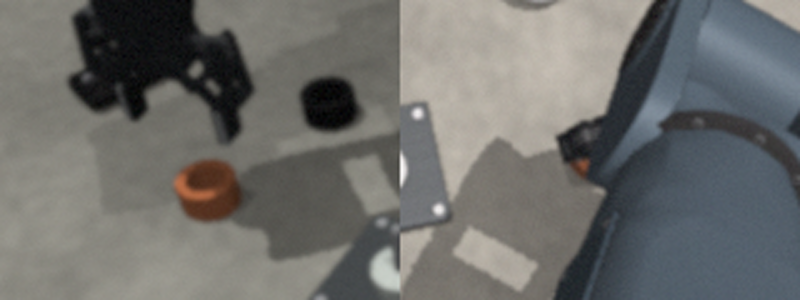

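The scene crop shows the open jaws above the copper ring and the black ring well clear. The arm blocks the top view. Descending.

```bash
python3 -m handwheel '[[[100,0.03,-0.004,0.001,0],[100,0.025,0,0,0],[100,0.015,0,0,0],[100,0,0,0,0],[100,0,0,0,0]]]'
python3 -m handwheel '[[[50,0,0,0,0],[40,0,0,0,0],[40,0,0,0,0],[40,0,0,0,0],[40,0,0,0,0]]]' 40
```

```text
time: 2.7
tcp_pos: [0.5922, -0.2737, 0.0025]
eef_rot: [0.701, 0.095, -0.7, 0.096]
force: [-0.5, 0.7, 0.5]
grip_width: 0.0855
time: 3.32
tcp_pos: [0.5919, -0.2735, 0.0025]
eef_rot: [0.701, 0.096, -0.7, 0.096]
force: [-2.8, 2.1, 7.5]
grip_width: 0.0534
```

```bash
python3 -m handwheel '[[[40,-0.02,0,0,0],[40,-0.04,0,0,0],[40,-0.05,0,0,0],[40,-0.01,0,0,0],[40,0,0,0,0]]]' 60
python3 -m handwheel '[[[40,0,-0.05,-0.0095,0],[40,0,-0.05,-0.0095,0],[40,0,-0.05,-0.0095,0],[40,0,-0.05,-0.0095,0],[40,0,0,0,0]]]'
python3 -c "
from h import *
go(.5737,-.0568,0.0375)"
```

```text
time: 3.95
tcp_pos: [0.5915, -0.2733, 0.1218]
eef_rot: [0.701, 0.096, -0.7, 0.096]
force: [-0.5, 0.4, -3.4]
grip_width: 0.053
time: 4.58
tcp_pos: [0.573, -0.0673, 0.1196]
eef_rot: [-0.699, -0.098, 0.702, -0.096]
force: [0.2, -0.3, -3.1]
grip_width: 0.0527
{'time': 4.575, 'tcp_pos': [0.573, -0.0673, 0.1196], 'eef_rot': [-0.6991, -0.0976, 0.7017, -0.0965], 'force': [0.2011, -0.3406, -3.0621], 'grip_width': 0.0527, 'joint_pos': [-0.1977, 0.5353, 1.6731, 0.0004, 0.9371, 1.0975]}
tool delta mm [82.1 -9.7 -3.8]
```

```bash
python3 -m handwheel '[[[40,0.02,-0.0097,-0.003,0],[40,0,0,0,0],[40,0,0,0,0],[40,0,0,0,0],[40,0,0,0,0]]]'
python3 - <<'E'
from h import *
go(.5737,-.0568,0.0375)
z=r.observe()['tcp_pos'][2]-.0025
d=snap('scene','s2'); q=[int(v) for v in pix(d,(.5737,-.0568,.09))]
b,s=blob(d,'cu',*q); print(b,s,pix(d,(.5737,-.0568,z+.015)))
f=d['frame'][q[1]-65:q[1]+65,q[0]-80:q[0]+80,::-1]
cv2.imwrite('pics/p2.png',cv2.resize(f,None,fx=4,fy=4,interpolation=2)); print(q)
E
```

```text
time: 5.2
tcp_pos: [0.575, -0.0607, 0.1018]
eef_rot: [0.701, 0.096, -0.7, 0.096]
force: [-0.0, 0.5, -2.4]
grip_width: 0.0532
{'time': 5.2, 'tcp_pos': [0.575, -0.0607, 0.1018], 'eef_rot': [0.7008, 0.0956, -0.7004, 0.0957], 'force': [-0.0331, 0.5123, -2.423], 'grip_width': 0.0532, 'joint_pos': [-0.1857, 0.5608, 1.683, -0.0001, 0.8972, 1.1137]}
tool delta mm [64.3 -4.1  0.2]
[240.26357919 199.55060034] [226 185  27  30] (np.float64(243.7598291694967), np.float64(199.8159740288524))
[245, 209]
```

View pics/p2.png

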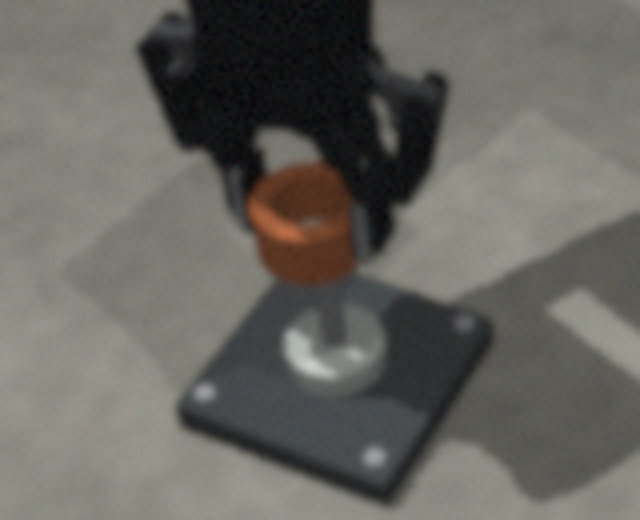

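The scene crop shows the ring held level, tilted neither way, and slightly left of the post, which agrees with the 4 mm still to go. Correcting, then lowering.

```bash
python3 -m handwheel '[[[40,0,-0.004,0,0],[40,0,0,0,0],[40,0.03,0,0,0],[40,0.02,0,0,0],[40,0.008,0,0,0]]]'
python3 -m handwheel '[[[40,0.002,0,0,0],[40,0.002,0,0,0],[40,0.001,0,0,0],[40,0,0,0,0],[40,0,0,0,0]]]'
```

```text
time: 5.88
tcp_pos: [0.5732, -0.0563, 0.0424]
eef_rot: [-0.7, -0.096, 0.701, -0.096]
force: [-0.2, -0.8, -3.5]
grip_width: 0.0527
time: 6.5
tcp_pos: [0.5738, -0.0565, 0.0386]
eef_rot: [0.701, 0.096, -0.7, 0.096]
force: [-0.5, -0.6, -2.9]
grip_width: 0.0528
```

```bash
python3 -m handwheel '[[[40,0.001,0,0,0],[40,0.0005,0,0,0],[40,0,0,0,0],[40,0,0,0,0],[40,0,0,0,0]]]'
```

```text
time: 7.12
tcp_pos: [0.5739, -0.0565, 0.0377]
eef_rot: [0.701, 0.096, -0.7, 0.096]
force: [-3.5, -0.5, 6.6]
grip_width: 0.0531
```

Contact at the expected height. Releasing and backing off.

```bash
python3 -m handwheel '[[[70,0,0,0,0],[100,0,0,0,0],[100,0,0,0,0],[100,0,0,0,0],[100,0,0,0,0]]]'
python3 -m handwheel '[[[100,-0.02,0,0,0],[100,-0.05,0,0,0],[100,-0.06,0,0,0],[100,-0.05,-0.03,0,0],[100,0,-0.06,0,0]]]'
python3 -m handwheel '[[[100,0,-0.05,0.03,0],[100,0,-0.05,0.03,0],[100,0,-0.05,0.03,0],[100,0,0,0,0],[100,0,0,0,0]]]'
python3 - <<'E'
from h import *
go(.4043,.3037,.0285)
d=snap('scene','s3');e=snap('top','t3')
for k,g in((d,(246,222)),(e,(301,187))):
    b,s=blob(k,'cu',*g); print(b,s,locate(k,[RING],b,.035))
f=d['frame'][160:270,170:320,::-1]; g=e['frame'][132:242,226:376,::-1]
cv2.imwrite('pics/p3.png',cv2.resize(np.hstack([f,g]),(800,293),interpolation=2))
for k,g in((d,(455,264)),(e,(152,257))): 
    b,s=blob(k,'blue',*g); print(b,s)
E
```

```text
time: 7.75
tcp_pos: [0.5737, -0.0565, 0.0368]
eef_rot: [-0.701, -0.096, 0.701, -0.096]
force: [-0.4, -0.1, 0.2]
grip_width: 0.0857
time: 8.38
tcp_pos: [0.5514, 0.0301, 0.2224]
eef_rot: [0.704, 0.094, -0.698, 0.095]
force: [0.1, -0.3, -1.6]
grip_width: 0.0853
time: 9.0
tcp_pos: [0.4231, 0.1505, 0.218]
eef_rot: [0.701, 0.096, -0.7, 0.096]
force: [0.1, -0.4, -0.3]
grip_width: 0.0855
{'time': 9.0, 'tcp_pos': [0.4231, 0.1505, 0.218], 'eef_rot': [0.7012, 0.096, -0.6999, 0.096], 'force': [0.1262, -0.4283, -0.279], 'grip_width': 0.0855, 'joint_pos': [0.2381, 0.1818, 1.9153, -0.0002, 1.0426, 1.5367]}
tool delta mm [ 189.5 -152.7  -22.7]
[247.33664185 223.46677695] [233 210  29  28] [ 0.57277357 -0.0564143 ]
[300.62935629 184.43337433] [289 173  24  24] [ 0.57521882 -0.05612176]
[454.12690476 263.99809524] [439 247  30  33]
[448.76995727  71.69342628] [422  49  55  46]
```

View pics/p3.png

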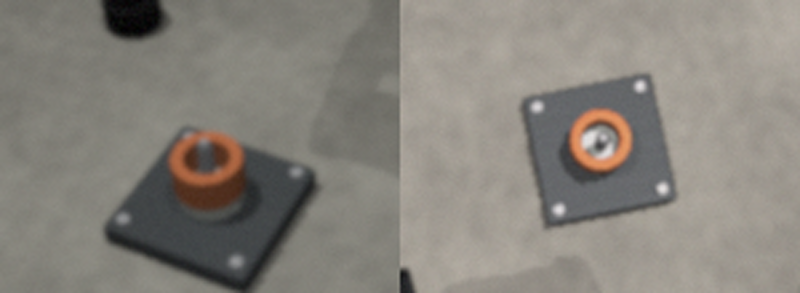

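The ring lies flat on the support around the post, centred at about (0.574, -0.056). On to the blue cap.

```bash
python3 -m handwheel '[[[100,0,-0.05,-0.008,0],[100,0,-0.05,-0.008,0],[100,0.02,-0.04,-0.006,0],[100,0.04,-0.012,0,0],[100,0.03,0,0,0]]]' 40
python3 -m handwheel '[[[100,0.01,0,0,0],[100,0,0,0,0],[100,0,0,0,0],[100,0,0,0,0],[100,0,0,0,0]]]'
python3 -c "
from h import *
go(.4043,.3037,.0285)"
```

```text
time: 9.72
tcp_pos: [0.4034, 0.303, 0.1254]
eef_rot: [-0.7, -0.096, 0.701, -0.096]
force: [0.4, 0.5, -0.6]
grip_width: 0.0854
time: 10.35
tcp_pos: [0.4032, 0.303, 0.1175]
eef_rot: [0.701, 0.096, -0.7, 0.096]
force: [-0.1, -0.0, -1.0]
grip_width: 0.0854
{'time': 10.35, 'tcp_pos': [0.4032, 0.303, 0.1175], 'eef_rot': [0.7009, 0.0959, -0.7003, 0.0956], 'force': [-0.074, -0.0473, -0.9595], 'grip_width': 0.0854, 'joint_pos': [0.5521, 0.4247, 1.8696, 0.0, 0.8462, 1.8511]}
tool delta mm [89.  -0.4 -1.1]
```

```bash
python3 -m handwheel '[[[100,0.04,0,-0.001,0],[100,0.04,0,0,0],[100,0.008,0,0,0],[100,0,0,0,0],[60,0,0,0,0]]]' 40
python3 -m handwheel '[[[30,0,0,0,0],[5,0,0,0,0],[5,0,0,0,0],[5,0,0,0,0],[5,0,0,0,0]]]'
python3 -m handwheel '[[[5,0,0,0,0],[5,-0.005,0,0,0],[5,-0.02,0,0,0],[5,-0.05,0,0,0],[5,-0.05,0,0,0]]]'
python3 -c "
from h import *
go(.574,-.0563,.09)"
```

```text
time: 10.98
tcp_pos: [0.4047, 0.3037, 0.0303]
eef_rot: [0.701, 0.096, -0.7, 0.095]
force: [0.8, -0.0, 0.7]
grip_width: 0.0699
time: 11.6
tcp_pos: [0.4041, 0.3033, 0.0295]
eef_rot: [0.701, 0.096, -0.7, 0.096]
force: [-1.0, -0.7, 7.1]
grip_width: 0.025
time: 12.22
tcp_pos: [0.4036, 0.3029, 0.1553]
eef_rot: [-0.7, -0.096, 0.701, -0.096]
force: [0.4, -0.7, -0.8]
grip_width: 0.025
{'time': 12.225, 'tcp_pos': [0.4036, 0.3029, 0.1553], 'eef_rot': [-0.7003, -0.0957, 0.7008, -0.0959], 'force': [0.3734, -0.6947, -0.7611], 'grip_width': 0.025, 'joint_pos': [0.5515, 0.3675, 1.8406, -0.0, 0.9342, 1.8506]}
tool delta mm [ 65.4 391.8 -67.7]
```

```bash
python3 -m handwheel '[[[5,0,0.03,-0.006,0],[5,0,0.05,-0.0085,0],[5,0,0.05,-0.0085,0],[5,0,0.05,-0.0085,0],[5,0,0.05,-0.0085,0]]]'
python3 -m handwheel '[[[5,0,0.05,-0.009,0],[5,0,0.05,-0.009,0],[5,0,0.04,-0.007,0],[5,0,0.02,-0.002,0],[5,0,0,0,0]]]'
python3 -c "
from h import *
go(.574,-.0563,.0945)"
```

```text
time: 12.85
tcp_pos: [0.5047, 0.0908, 0.1542]
eef_rot: [0.701, 0.096, -0.701, 0.096]
force: [0.3, 0.2, -1.1]
grip_width: 0.0248
time: 13.48
tcp_pos: [0.5731, -0.0551, 0.1537]
eef_rot: [-0.701, -0.095, 0.701, -0.095]
force: [0.2, 0.5, -1.2]
grip_width: 0.025
{'time': 13.475, 'tcp_pos': [0.5731, -0.0551, 0.1537], 'eef_rot': [-0.7005, -0.0954, 0.7008, -0.0953], 'force': [0.239, 0.5114, -1.2236], 'grip_width': 0.025, 'joint_pos': [-0.1767, 0.4861, 1.6559, 0.0001, 1.0001, 1.1235]}
tool delta mm [59.2  1.5 -0.6]
```

```bash
python3 -m handwheel '[[[5,0.02,0.0015,-0.001,0],[5,0.004,0,0,0],[5,0,0,0,0],[5,0,0,0,0],[5,0,0,0,0]]]'
python3 - <<'E'
from h import *
go(.574,-.0563,.0945)
z=r.observe()['tcp_pos'][2]-.0295
d=snap('scene','s4'); q=[int(v) for v in pix(d,(.574,-.0563,.08))]
b,s=blob(d,'blue',*pix(d,(.574,-.0563,z+.012))); print(b,s,pred(d,CAP[:1],.574,-.0563,z),pix(d,(.574,-.0563,z+.012)))
f=d['frame'][q[1]-65:q[1]+65,q[0]-80:q[0]+80,::-1]
cv2.imwrite('pics/p4.png',cv2.resize(f,None,fx=4,fy=4,interpolation=2))
E
```

```text
time: 14.1
tcp_pos: [0.5747, -0.0556, 0.1304]
eef_rot: [0.701, 0.096, -0.7, 0.096]
force: [-0.1, 1.1, -1.1]
grip_width: 0.0244
{'time': 14.1, 'tcp_pos': [0.5747, -0.0556, 0.1304], 'eef_rot': [0.7008, 0.0958, -0.7003, 0.0959], 'force': [-0.0511, 1.1352, -1.1216], 'grip_width': 0.0244, 'joint_pos': [-0.1771, 0.5192, 1.6685, 0.0, 0.9531, 1.1218]}
tool delta mm [35.9  0.5  0.9]
[242.87057728 199.47361887] [231 180  27  35] [243.76497261 200.56226654] (np.float64(243.9285182753732), np.float64(200.54887669806587))
```

View pics/p4.png

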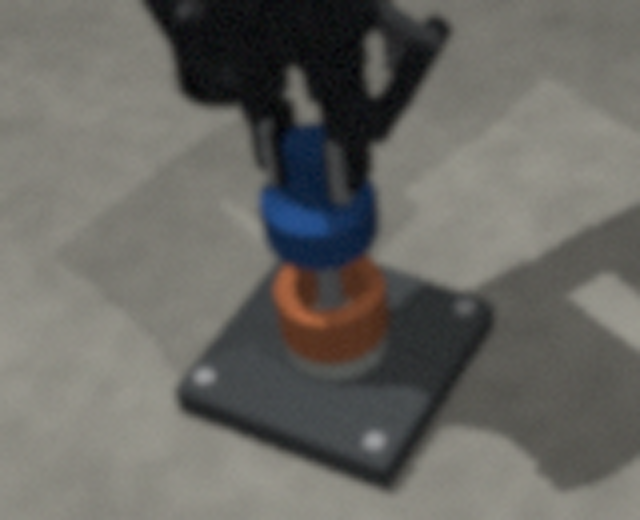

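The crop shows the cap held upright above the post and the ring in place, within about 1 px of the prediction. Lowering 36 mm, with the last part gentle.

```bash
python3 -m handwheel '[[[5,0.01,0.0005,0.0005,0],[5,0.012,0,0,0],[5,0.008,0,0,0],[5,0.002,0,0,0],[5,0,0,0,0]]]'
python3 -m handwheel '[[[5,0.001,0,0,0],[5,0.001,0,0,0],[5,0.0005,0,0,0],[5,0,0,0,0],[5,0,0,0,0]]]'
```

```text
time: 14.78
tcp_pos: [0.5743, -0.0563, 0.0978]
eef_rot: [-0.701, -0.096, 0.701, -0.096]
force: [-0.6, -0.2, -1.5]
grip_width: 0.0248
time: 15.4
tcp_pos: [0.5742, -0.0563, 0.0954]
eef_rot: [0.701, 0.096, -0.701, 0.096]
force: [0.4, -0.1, -1.3]
grip_width: 0.0249
```

```bash
python3 -m handwheel '[[[5,0.001,0,0,0],[5,0.0005,0,0,0],[5,0,0,0,0],[5,0,0,0,0],[5,0,0,0,0]]]'
```

```text
time: 16.02
tcp_pos: [0.5744, -0.0563, 0.0945]
eef_rot: [0.701, 0.096, -0.7, 0.096]
force: [-1.9, 1.1, 6.0]
grip_width: 0.0246
```

Contact at the expected height. Releasing and retreating.

```bash
python3 -m handwheel '[[[30,0,0,0,0],[60,0,0,0,0],[80,0,0,0,0],[80,0,0,0,0],[80,0,0,0,0]]]'
python3 -m handwheel '[[[80,-0.02,0,0,0],[80,-0.05,0,0,0],[80,-0.05,0,0,0],[80,0,-0.05,0.03,0],[80,0,-0.05,0.03,0]]]'
python3 -m handwheel '[[[80,0,-0.05,0.03,0],[80,0,-0.05,0.03,0],[80,0,-0.03,0.02,0],[80,0,0,0,0],[80,0,0,0,0]]]'
python3 - <<'E'
from h import *
st()
d=snap('scene','s5');e=snap('top','t5')
for k in(d,e):
    b,s=blob(k,'blue',*pix(k,(.574,-.0563,.085))); print(b,s,locate(k,CAP,b,.065))
    b,s=blob(k,'cu',*pix(k,(.574,-.0563,.05))); print('cu',b,s)
f=d['frame'][150:260,170:320,::-1]; g=e['frame'][132:242,226:376,::-1]
cv2.imwrite('pics/p5.png',cv2.resize(np.hstack([f,g]),(800,293),interpolation=2))
E
```

```text
time: 16.65
tcp_pos: [0.5742, -0.0564, 0.0938]
eef_rot: [-0.701, -0.096, 0.701, -0.096]
force: [-0.2, -0.2, 0.2]
grip_width: 0.0682
time: 17.27
tcp_pos: [0.4886, 0.0246, 0.2142]
eef_rot: [0.701, 0.095, -0.7, 0.095]
force: [-0.1, 1.7, 0.3]
grip_width: 0.0688
time: 17.9
tcp_pos: [0.3781, 0.1275, 0.2141]
eef_rot: [0.701, 0.096, -0.7, 0.096]
force: [0.9, 0.3, -0.2]
grip_width: 0.0684
{'time': 17.9, 'tcp_pos': [0.3781, 0.1275, 0.2141], 'eef_rot': [0.7009, 0.0959, -0.7003, 0.0959], 'force': [0.8743, 0.2566, -0.1733], 'grip_width': 0.0684, 'joint_pos': [0.2085, 0.0929, 2.0318, -0.0002, 1.0161, 1.5073]}
[245.88426311 212.09270053] [233 194  27  33] [ 0.57349752 -0.05545996]
cu [248.54943132 231.65616798] [235 223  27  15]
[301.24927536 182.38592133] [290 171  24  24] [ 0.57581959 -0.0561636 ]Traceback (most recent call last):
  File "<stdin>", line 6, in <module>
  File "h.py", line 27, in blob
    i=min((i for i in range(1,n) if s[i,4]>40),key=lambda i:np.hypot(*(c[i]-(u,v))))
ValueError: min() iterable argument is empty
```

The error only means the ring is now hidden under the cap in the top view, as expected. I'll view the saved frames.

Run:
```python
import cv2,numpy as np
d=cv2.imread('pics/s5.png');e=cv2.imread('pics/t5.png')
cv2.imwrite('pics/p5.png',cv2.resize(np.hstack([d[160:270,170:320],e[132:242,226:376]]),(800,293),interpolation=2))
```

```text
(no output)
```

View pics/p5.png

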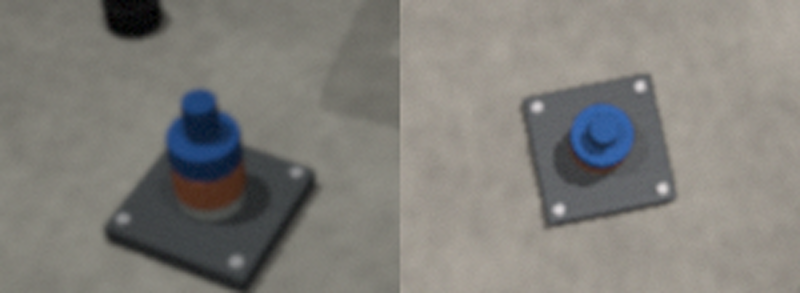

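Both views show the cap flat on the ring and the ring flat on the support, with the gripper well clear. Handing in.

```bash
python3 -c "
from cell import sign_off
print(sign_off())"
```

```text
the job is handed in; nothing more can be done
None
```

The filter stack is assembled and handed in. The copper ring lies on the support around the post, and the blue cap sits on the ring, knob up. Both were released in that order, after about 18 s of robot time.

- **Ring:** it touched the support at the expected height. After release, the two cameras placed its centre at about (0.574, -0.056), within 1–2 mm of the post.
- **Cap:** it touched the ring at the expected height (TCP 94.5 mm). After release, the cameras placed its centre at (0.5735, -0.0555) and (0.5758, -0.0562). That 2 mm difference in x was there in every measurement and is within the calibration error.
- **Final pictures:** both pieces look level and the gripper is well clear. Contact forces at the ends of moves were about 7 N or less.
- **Not checked:** my last script failed looking for copper in the top view, because the cap now hides the ring there. The scene view does show the ring in place under the cap. I took only one set of pictures after the release, so I did not check for movement with a second look.

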